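Feed the relay train to the tester's end stop and start the test

ROBOT

A 6-joint arm with a two-finger parallel gripper is mounted at the origin on the work surface. World frame = base frame: x ahead of the robot, y to its left, z up, the work surface at z = 0. Lengths are in m, angles in rad, forces in N, time in s.
With the tool pointing down it reaches from about 0.325 to 0.775 m from the base axis. Payload 5.5 kg.
Tool frame: the origin (TCP) lies midway between the tips of the shut fingers; the grasp point (between the pads) lies 19 mm behind it; z points along the fingers, y is the line along which they close (so a half turn about z gives the same grasp; the last joint's range is limited). The gripper opens to 85 mm and grips with 20 to 120 N. Pads are 22 mm wide; open, the fingers measure 114 mm over their backs; the gripper's body (76 mm by 85 mm) begins 54 mm behind the grasp point. The pads swing forward as they close: fully open they stand 13 mm farther back than shut.
Start: joints at [1.209, 0.091, 1.231, -0, 1.82, -0.057], TCP at [0.18, 0.572, 0.231] pointing down, gripper open.
Joint ranges: [-2.87, 2.87], [-0.86, 2.18], [0.17, 2.46], [-1.51, 4.65], [0.06, 2.69], [-2.65, 2.65]. Speed limits (rad/s): [2.57, 2.57, 3.01, 3.14, 3.14, 3.14].

INTERFACE

Orientations are given as a unit quaternion [x, y, z, w].
In Python, from plant import robot gives the robot as it stands. The module is installed in compiled form; this text tells all that it offers.
- The arm moves only by the tool servo_tool, never from a script. Its argument "commands" is text: rows parted by semicolons, each of 7 numbers parted by spaces: the shift along the tool's x, y, z scaled (see below), then the turn, a rotation vector about the tool's x, y, z scaled (see below), then the closure, from -1 (fully open) to 1 (shut), so that 0 is half open. In form: dx dy dz wx wy wz gripper; .... A call has 1 to 5 rows; each row shifts and turns the commanded pose from where the row before left it, along the tool's axes as they then stand; what a row does not reach is not made up. The controller multiplies each number of a shift by 20 cm and each number of a turn by 360 degrees. A row lasts 1/8 s, in which the tool goes at most 62.5 mm and 10.7 degrees, less where a joint would pass 70% of its speed; a pose out of reach is approached as far as the arm can. A call with a number of a shift or a turn outside -1 to 1 is refused whole. A call with a gripper value outside its range is refused whole. The fingers move at their own pace and stop on an object; "grip_force" is the grip in N (left out, the last holds). Time passes only in rows, so rows that do not move let the fingers close. It gives the time, the measured TCP pose, the force, the opening and the grip force at its end, in the units of the state.
- robot.sense(): the state, without advancing time (a new reading comes with each control period).
- robot.snapshot(name): name is "scene" or "top"; returns a dict with "frame" (420x560x3 uint8, red, green, blue), "intrinsics" (3x3 intrinsics, pixels), "rvec" (rotation vector, rad) and "tvec" (3), from world to camera coordinates, as OpenCV has them. Camera axes: x right, y down, z forward; pixel columns grow to the right and rows downward; lengths in m; the calibration is good to about 2 mm. A picture is of the moment at which its call begins. There is no depth.
- robot.finish_job(): hands the job in; it is judged then, once.
The state is a dict: "time": time; "joints": joint angles; "qvel": joint speeds; "joint_torque": joint torques, N m; "tcp_pos": TCP position; "ee_rot": TCP orientation; "contact_force": force on the tool from outside, world axes, zero at the start; "ft_torque": the same for the moment, N m; "gripper_width": opening from 0.0 (shut) to 1.0 (fully open); "grasp_force": force on a finger pad.
Only numpy, scipy, OpenCV 4.12 (cv2) and the standard library are available. Lean on these libraries where they do the work, as an engineer would, in place of code of your own. Each camera call takes 0.05 s, during which the arm holds its last target. There are 200 camera calls.

TASK

Push the row of four blue relays along the channel of the black tester as one train, from behind with the fingertips and without lifting any of them out, until the first is against the pale green end stop and all four are tight together. Then press the green button fully down to start the test, and draw back. Do not press the red buttons, and leave the orange relay, the brass pot, the barcode scanner and the screwdriver where they are.

Things in the scene. Friction and masses are not known exactly. Their poses are not given: they have to be found in the camera images.
- feeder: fixed black tester box, 500 (x) by 260 (y) by 40 mm tall, origin centre of underside. Channel along x at y -60, x -220 to 200 mm: floor 42 above origin, 30 wide, open top and -x end; walls 6 thick, tops at 52. Push towards +x. Buttons at y +70, the robot's side. Fixed clamp with red handle, 95 mm high, past the +x end; flat display at x 85, y 65
- stop: pale green end stop, fixed across the channel at a place that varies; 24 mm thick, 36 mm tall, black thumb screws either side. Origin at the foot of the middle of its contact face, on the channel floor; x points along the channel in the push direction, so the block lies at x 0 to 24 mm and the relays on its -x side. Solid, does not move
- relay1: blue relay on a black base, a box 34 mm long (its x, which points along the channel to the stop), 28 wide, 31 tall, white patch on top, about 60 g; origin centre of underside. First of the train, nearest the stop. All four start in the channel, touching or within half a millimetre, standing 21 mm above the walls.
- relay2: blue relay on a black base, a box 34 mm long (its x, which points along the channel to the stop), 28 wide, 31 tall, white patch on top, about 60 g; origin centre of underside. Second of the train.
- relay3: blue relay on a black base, a box 34 mm long (its x, which points along the channel to the stop), 28 wide, 31 tall, white patch on top, about 60 g; origin centre of underside. Third of the train.
- relay4: blue relay on a black base, a box 34 mm long (its x, which points along the channel to the stop), 28 wide, 31 tall, white patch on top, about 60 g; origin centre of underside. Last of the train, farthest from the stop; there is at least 60 mm of empty channel behind it. The four slide together with under 3 N of push.
- btn_green (a joint): travel of the green button, m: 0 = up, 0.006 = fully down; a spring, about 4 N at the bottom, lifts it again when let go
- btn_green_top (a point): centre of the top face of the green button's cap, 28 mm across, which is pressed straight down. The three buttons stand in a row along the tester, 65 mm apart; which place holds the green one varies.
- btn_red1 (a joint): travel of a red button like the green one, not to be pressed; m, 0 = up, 0.006 = fully down
- btn_red1_top (a point): red button like the green one, not to be pressed; centre of its top face
- btn_red2 (a joint): travel of the other red button like the green one, not to be pressed; m, 0 = up, 0.006 = fully down
- btn_red2_top (a point): red button like the green one, not to be pressed; centre of its top face
- reject: a relay of the same shape and size but orange, standing on the tester's plate beside the channel near the stop end; bystander; origin at the centre of its underside
- pot: brass pot 44 mm across and 48 mm tall, standing on the tester's plate; bystander; origin at the centre of its underside
- scanner: black and orange barcode scanner lying on the bench to the left of the tester, about 130 by 130 mm, 40 mm high; bystander; origin under its head
- driver: yellow-handled screwdriver, 170 mm long, lying on the bench to the right of the tester along its own x; bystander

How it is judged:
By the outcome, as a careful person would: the job done as asked, in the order asked, and still so for the second after the job is handed in, with the robot touching nothing.
It also fails if it takes over 45 s, if anything falls off the work surface, if the arm or the gripper's body presses on something with over 40 N, if the wrist force passes 120 N, or if a joint passes its speed limit or range.

## Working session

There is one attempt and no reset: what is moved stays moved. The work goes in short steps, Python scripts to look and compute and a tool call to move; the robot and the scene stay as the last step left them, time stands still between calls to the robot, and variables do not carry over. Pictures are saved under pics/ and viewed, at most 10 in all, crops included, and the job is handed in when it is done.

Besides the shell and the picture viewer there is one more tool, called after "Call:" as a command line: name --argument value ..., lists and objects as JSON in quotes. servo_tool: Moves the arm, as the interface text tells. Its arguments: {"type":"object","properties":{"commands":{"type":"string"},"grip_force":{"type":"number"}},"required":["commands"]}

```bash
mkdir -p pics
cat > h.py <<'E'
import numpy as np, cv2
from plant import robot
def cam(n):
    s=robot.snapshot(n); R=cv2.Rodrigues(np.array(s["rvec"],float))[0]; return s["frame"],np.array(s["intrinsics"]),R,np.array(s["tvec"],float).ravel()
def ray(c,u,v,z):
    f,K,R,t=c; d=R.T@np.linalg.solve(K,[u,v,1.]); o=-R.T@t; return o+d*(z-o[2])/d[2]
def proj(c,p):
    f,K,R,t=c; q=K@(R@np.array(p)+t); return q[:2]/q[2]
def save(c,n): cv2.imwrite("pics/"+n,c[0][:,:,::-1])
E
python3 - <<'E'
from h import *
for n in("scene","top"):
    c=cam(n); save(c,n+"0.png"); print(n,-c[2].T@c[3],c[1][0,0])
s=robot.sense(); print(s["tcp_pos"],s["ee_rot"],s["time"],s["gripper_width"],s["contact_force"])
E
```

```text
scene [1.07385767 0.78425928 1.00536944] 466.8577848120035
top [0.22306904 0.04873489 1.61233773] 527.5708465363728
[0.17996754 0.57211936 0.230226  ] [ 1.51802334e-01  9.88410467e-01 -8.72732152e-04 -1.95447816e-04] 0.1 1.0029116629607329 [-1.14470231  0.1212864  -0.47145632]
```

View pics/scene0.png

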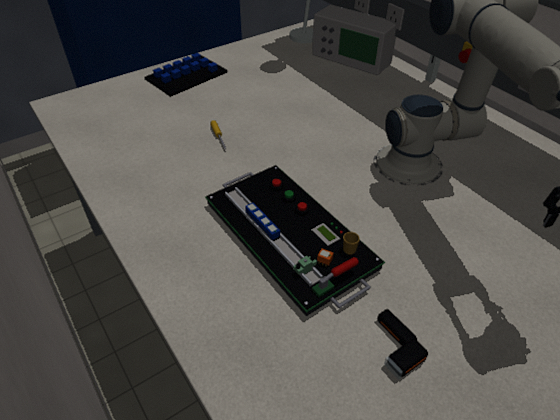

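View pics/top0.png

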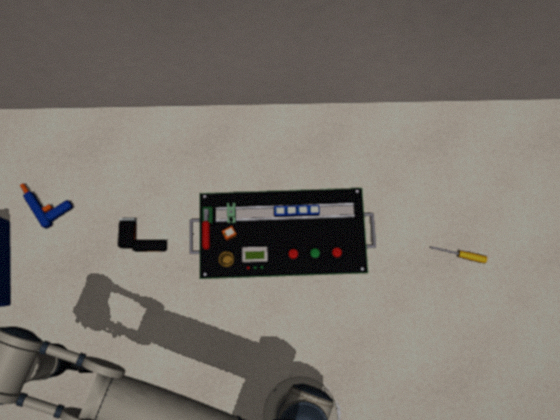

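The top view shows the train at columns 274–320, row 211, with the stop near (231,212) on its left. The buttons are at (293,254) red, (315,253) green and (337,253) red. The push direction is image left, roughly world +y. I'll measure these now.

```bash
cat > m.py <<'E'
from h import *
c=cam("top"); f=c[0]; h=cv2.cvtColor(f,cv2.COLOR_RGB2HSV)
roi=np.zeros(f.shape[:2],np.uint8); roi[180:290,180:390]=1
def comps(m,amin=8):
    n,l,s,ce=cv2.connectedComponentsWithStats((m&roi.astype(bool)).astype(np.uint8)); return [(ce[i],s[i]) for i in range(1,n) if s[i][4]>=amin]
H,S,V=[h[:,:,i].astype(int) for i in range(3)]
for name,m,z in (("green",(H>45)&(H<85)&(S>120)&(V>60),.05),("red",((H<6)|(H>174))&(S>150)&(V>80),.05),("blue",(H>100)&(H<130)&(S>100)&(V>60),.073),("pale",(H>45)&(H<90)&(S>25)&(S<150)&(V>90),.078)):
    for ce,s in comps(m): print(name,ce.round(1),s,ray(c,*ce,z).round(4))
d=((V<60)&(roi>0)).astype(np.uint8); d=cv2.morphologyEx(d,cv2.MORPH_CLOSE,np.ones((9,9)))
k=max(cv2.findContours(d,0,2)[0],key=cv2.contourArea); r=cv2.minAreaRect(k)
print("box",r,[ray(c,*p,.04).round(4) for p in cv2.boxPoints(r)])
cr=cv2.resize(f[185:285,195:375],None,fx=4.4,fy=4.4,interpolation=cv2.INTER_CUBIC); cv2.imwrite("pics/crop0.png",cr[:,:,::-1])
E
python3 m.py
```

```text
green [209.6 217.9] [209 215   2   6   8] [0.5768 0.2584 0.05  ]
green [314.7 252.8] [311 249   9   9  58] [ 0.4636 -0.0568  0.05  ]
red [205.3 234.6] [202 221   7  28 172] [0.5253 0.271  0.05  ]
red [292.7 253.4] [289 249   9  10  66] [0.4631 0.0089 0.05  ]
red [336.7 252.1] [332 248  10   9  66] [ 0.4646 -0.1228  0.05  ]
blue [294.7 210.2] [274 204  45  12 219] [5.904e-01 3.000e-04 7.300e-02]
pale [230.8 212.3] [227 204   9  18 116] [0.5863 0.1916 0.078 ]
box ((281.83795166015625, 232.6387481689453), (84.41978454589844, 166.54086303710938), 88.09085083007812) [array([0.6578, 0.2989, 0.04  ]), array([ 0.6655, -0.2158,  0.04  ]), array([ 0.4043, -0.21  ,  0.04  ]), array([0.3972, 0.2864, 0.04  ])]
```

View pics/crop0.png

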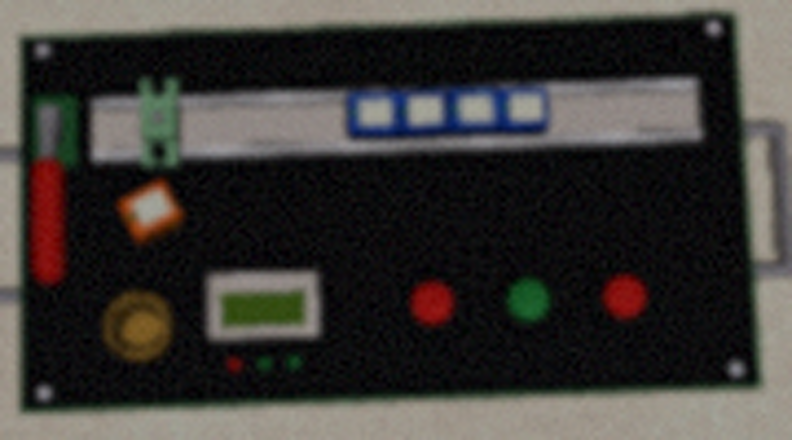

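The button row (65.8 mm measured against 65 mm nominal) and the box corners agree on a yaw of about 90.8°. The channel is at x≈0.591, the back of the train at y≈-0.07 and the stop face at y≈0.18. First I'll align the tool and shut the fingers.

Call:
servo_tool --commands "0 0 0 0 0 -0.0255 1; 0 0 0 0 0 -0.0255 1; -0.06 -0.15 0 0 0 0 1; -0.12 -0.2 0 0 0 0 1; -0.12 -0.2 0 0 0 0 1" --grip_force 40

```text
time: 0.78
tcp_pos: [0.2421, 0.4622, 0.2308]
ee_rot: [-0.008, 1.0, -0.0, -0.0]
contact_force: [1.6, 0.6, 1.1]
gripper_width: 0.002
grasp_force: 0.0
```

```bash
cat > m2.py <<'E'
from h import *
from scipy.spatial.transform import Rotation as Ro
s=robot.sense(); print(s["time"],np.round(s["tcp_pos"],4),s["contact_force"],s["gripper_width"]); print(Ro.from_quat(s["ee_rot"]).as_matrix().round(4))
E
python3 m2.py
python3 - <<'E'
from h import *
# two-view triangulation of buttons, plus train ends/channel in both views
cs=[cam("top"),cam("scene")]
rois=[(180,290,180,390),(160,310,200,390)]
for c,(a,b,l,r) in zip(cs,rois):
    h=cv2.cvtColor(c[0],cv2.COLOR_RGB2HSV).astype(int); H,S,V=h[...,0],h[...,1],h[...,2]
    ro=np.zeros(H.shape,bool); ro[a:b,l:r]=1
    for n,m in (("green",(H>45)&(H<85)&(S>120)&(V>60)),("blue",(H>100)&(H<130)&(S>100)&(V>60)),("white",(S<60)&(V>140)),("pale",(H>45)&(H<90)&(S>25)&(S<150)&(V>90))):
        k,lab,st,ce=cv2.connectedComponentsWithStats((m&ro).astype(np.uint8))
        for i in range(1,k):
            if 10<st[i][4]<3000: print(n,ce[i].round(1),st[i],ray(c,*ce[i],.05 if n=="green" else .073).round(4))
E
```

```text
0.775 [0.2421 0.4622 0.2308] [1.62258248 0.60733251 1.13476589] 0.0019172409507033229
[[-9.999e-01 -1.650e-02 -2.000e-04]
 [-1.650e-02  9.999e-01 -7.000e-04]
 [ 2.000e-04 -7.000e-04 -1.000e+00]]
green [210.  217.6] [209 213   3   9  13] [0.5776 0.2572 0.05  ]
green [314.5 253. ] [311 249   8   9  58] [ 0.4631 -0.0563  0.05  ]
blue [294.3 210.4] [274 204  45  12 217] [0.5897 0.0014 0.073 ]
white [291.4 209.8] [289 207   6   6  29] [0.5918 0.0101 0.073 ]
white [302.9 209.3] [300 207   7   5  27] [ 0.5926 -0.0244  0.073 ]
white [314.3 208.9] [311 207   7   5  30] [ 0.5931 -0.0586  0.073 ]
white [335.3 210.8] [321 207  31  10 228] [ 0.5859 -0.1214  0.073 ]
white [279.8 209.9] [277 208   7   5  31] [0.592 0.045 0.073]
white [220.5 214.6] [217 211   9  10  64] [0.581  0.2228 0.073 ]
white [253.5 213.7] [237 210  38  10 256] [0.5819 0.1239 0.073 ]
white [367.5 229.4] [365 216   5  28  92] [ 0.5273 -0.2146  0.073 ]
white [196.  235.6] [193 222   6  28 139] [0.5184 0.2952 0.073 ]
white [228.9 231.5] [226 229   7   6  31] [0.5288 0.1975 0.073 ]
white [254.7 248.7] [244 248  22   3  46] [0.4756 0.1212 0.073 ]
white [264.9 257.3] [263 253   4   8  11] [0.4497 0.0915 0.073 ]
pale [230.9 212.2] [227 204   9  18 120] [0.5877 0.1917 0.073 ]
green [288.7 192.8] [285 191   8   5  31] [ 0.4548 -0.0634  0.05  ]
blue [262.5 218.6] [246 203  34  31 158] [0.5923 0.0027 0.073 ]
pale [304.6 260.6] [298 256  14  10  59] [0.5858 0.1907 0.073 ]
```

Two views agree on the train: ends at y≈+0.061 and -0.075, x≈0.593. The green cap is at about (0.462, -0.056, 0.06). Next I'll move behind the train.

Call:
servo_tool --commands "-0.14 -0.24 0 0 0 0 1; -0.14 -0.24 0 0 0 0 1; -0.14 -0.24 0 0 0 0 1; -0.14 -0.24 0 0 0 0 1; -0.14 -0.24 0 0 0 0 1"

```text
time: 1.5
tcp_pos: [0.3861, 0.2244, 0.2311]
ee_rot: [-0.008, 1.0, 0.0, 0.0]
contact_force: [0.4, -0.0, 0.5]
gripper_width: -0.001
grasp_force: 0.0
```

Call:
servo_tool --commands "-0.14 -0.24 0 0 0 0 1; -0.14 -0.24 0 0 0 0 1; -0.14 -0.24 0 0 0 0 1; -0.14 -0.24 0 0 0 0 1; -0.14 -0.24 0 0 0 0 1"

```text
time: 2.12
tcp_pos: [0.5302, -0.0135, 0.231]
ee_rot: [-0.008, 1.0, 0.0, 0.0]
contact_force: [-1.0, 1.2, -0.4]
gripper_width: 0.003
grasp_force: 0.0
```

Call:
servo_tool --commands "-0.14 -0.24 0 0 0 0 1; -0.14 -0.24 0 0 0 0 1; 0 0 0 0 0 0 1; 0 0 0 0 0 0 1"

```text
time: 2.62
tcp_pos: [0.5868, -0.1068, 0.2306]
ee_rot: [-0.008, 1.0, 0.0, -0.001]
contact_force: [-0.9, 1.3, 0.4]
gripper_width: -0.004
grasp_force: 0.0
```

Call:
servo_tool --commands "-0.03 -0.05 0.1 0 0 0 1; 0 0 0.2 0 0 0 1; 0 0 0.2 0 0 0 1; 0 0 0.2 0 0 0 1; 0 0 0.0 0 0 0 1"

```text
time: 3.25
tcp_pos: [0.5901, -0.1159, 0.0861]
ee_rot: [-0.008, 1.0, 0.001, -0.004]
contact_force: [-0.9, -0.6, 0.1]
gripper_width: 0.004
grasp_force: 0.0
```

```bash
python3 m2.py
python3 - <<'E'
from h import *
c=cam("scene"); f=c[0][140:320,190:400]; cv2.imwrite("pics/s1.png",cv2.resize(f,None,fx=3.3,fy=3.3,interpolation=2)[:,:,::-1])
E
```

```text
3.25 [ 0.5901 -0.1159  0.0861] [-0.87546407 -0.55565829  0.06908797] 0.003519309700757992
[[-0.9998 -0.0168 -0.0084]
 [-0.0168  0.9999  0.0021]
 [ 0.0083  0.0023 -1.    ]]
```

View pics/s1.png

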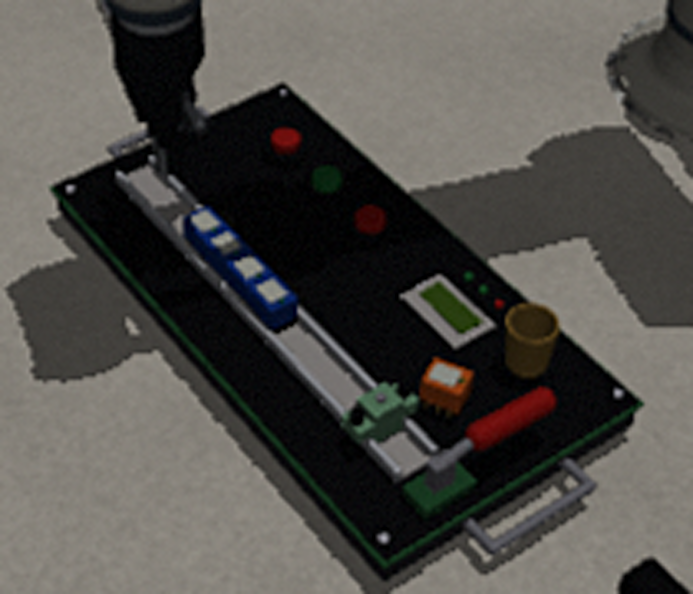

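The finger at crop position (160,165) stands over the empty channel, behind the train at (205,220). Next I'll lower it to just above the wall tops.

Call:
servo_tool --commands "-0.015 0 0.06 0 0 0 1; 0 0 0.06 0 0 0 1; 0 0 0 0 0 0 1; 0 0 0 0 0 0 1"

```text
time: 3.8
tcp_pos: [0.5961, -0.1173, 0.0677]
ee_rot: [-0.008, 1.0, -0.0, 0.0]
contact_force: [-0.7, -1.1, 0.5]
gripper_width: -0.002
grasp_force: 0.0
```

Call:
servo_tool --commands "0.012 0 0.045 0 0 0 1; 0 0 0 0 0 0 1; 0 0 0 0 0 0 1"

```text
time: 4.18
tcp_pos: [0.5934, -0.1173, 0.0582]
ee_rot: [-0.008, 1.0, 0.0, -0.0]
contact_force: [-0.6, 0.3, 0.5]
gripper_width: -0.0
grasp_force: 0.0
```

Call:
servo_tool --commands "0 0.03 0 0 0 0 1; 0 0.03 0 0 0 0 1; 0 0.03 0 0 0 0 1; 0 0.03 0 0 0 0 1; 0 0.02 0 0 0 0 1"

```text
time: 4.8
tcp_pos: [0.5931, -0.0887, 0.0583]
ee_rot: [-0.008, 1.0, -0.0, 0.0]
contact_force: [-0.3, -0.8, 0.9]
gripper_width: 0.001
grasp_force: 0.0
```

Call:
servo_tool --commands "0 0.02 0 0 0 0 1; 0 0.02 0 0 0 0 1; 0 0.02 0 0 0 0 1; 0 0.02 0 0 0 0 1; 0 0.02 0 0 0 0 1"

```text
time: 5.42
tcp_pos: [0.5928, -0.0692, 0.0583]
ee_rot: [-0.008, 1.0, -0.0, 0.0]
contact_force: [-0.5, -2.2, 0.6]
gripper_width: -0.004
grasp_force: 0.9
```

```bash
cat > m3.py <<'E'
from h import *
import sys
c=cam("scene"); f=c[0][140:320,190:400]; cv2.imwrite("pics/%s.png"%sys.argv[1],cv2.resize(f,None,fx=3.3,fy=3.3,interpolation=2)[:,:,::-1])
h=cv2.cvtColor(c[0],cv2.COLOR_RGB2HSV).astype(int); H,S,V=h[...,0],h[...,1],h[...,2]
m=(H>100)&(H<130)&(S>100)&(V>60); m[:160]=0;m[310:]=0;m[:,:200]=0;m[:,390:]=0
v,u=np.nonzero(m); print("blue",len(u),ray(c,u.mean(),v.mean(),.073).round(4))
m2=(S<60)&(V>120)
c=cam("top");h=cv2.cvtColor(c[0],cv2.COLOR_RGB2HSV).astype(int); H,S,V=h[...,0],h[...,1],h[...,2]
m=(H>100)&(H<130)&(S>100)&(V>60); m[:195]=0;m[225:]=0;m[:,:200]=0;m[:,370:]=0
v,u=np.nonzero(m)
if len(u): print("top",len(u),[ray(c,x,210,.073)[1].round(4) for x in(u.min()-.5,u.max()+.5)])
E
python3 m3.py s2
```

```text
blue 119 [0.5905 0.027  0.073 ]
top 148 [np.float64(0.0789), np.float64(-0.0591)]
```

View pics/s2.png

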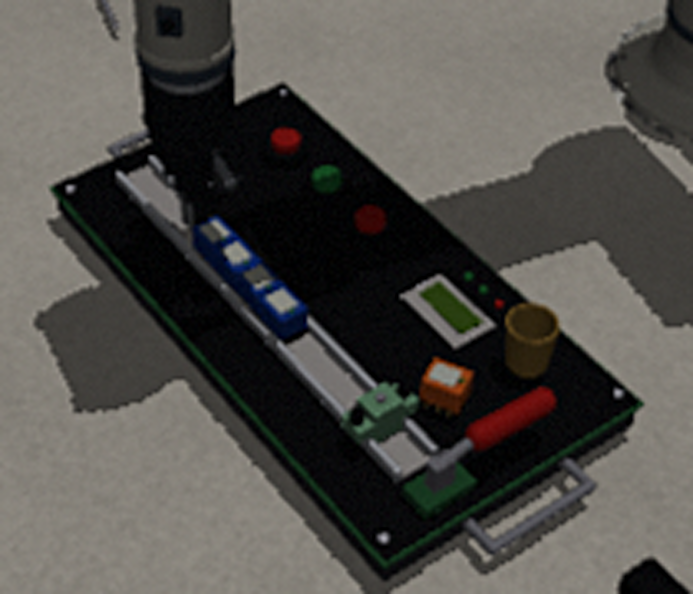

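The train moves as one: the finger touches the last relay at crop (190,215), and the front at crop (300,325) has moved about 16 mm. About 100 mm remains.

Call:
servo_tool --commands "0 0.025 0 0 0 0 1; 0 0.025 0 0 0 0 1; 0 0.025 0 0 0 0 1; 0 0.025 0 0 0 0 1; 0 0.025 0 0 0 0 1"

```text
time: 6.15
tcp_pos: [0.5923, -0.0439, 0.0583]
ee_rot: [-0.008, 1.0, -0.0, -0.0]
contact_force: [-0.6, -1.9, 0.6]
gripper_width: 0.0
grasp_force: 1.0
```

Call:
servo_tool --commands "0 0.025 0 0 0 0 1; 0 0.025 0 0 0 0 1; 0 0.025 0 0 0 0 1; 0 0.025 0 0 0 0 1; 0 0.025 0 0 0 0 1"

```text
time: 6.78
tcp_pos: [0.5919, -0.0189, 0.0583]
ee_rot: [-0.008, 1.0, -0.0, -0.0]
contact_force: [0.4, -2.7, -0.4]
gripper_width: -0.003
grasp_force: 1.0
```

Call:
servo_tool --commands "0 0.025 0 0 0 0 1; 0 0.025 0 0 0 0 1; 0 0.025 0 0 0 0 1; 0 0.02 0 0 0 0 1; 0 0.02 0 0 0 0 1"

```text
time: 7.4
tcp_pos: [0.5916, 0.0039, 0.0583]
ee_rot: [-0.008, 1.0, -0.0, -0.0]
contact_force: [0.3, -1.5, 0.9]
gripper_width: -0.001
grasp_force: 1.0
```

```bash
python3 m3.py s3
```

```text
blue 109 [0.5888 0.1053 0.073 ]
top 121 [np.float64(0.1509), np.float64(0.0159)]
```

View pics/s3.png

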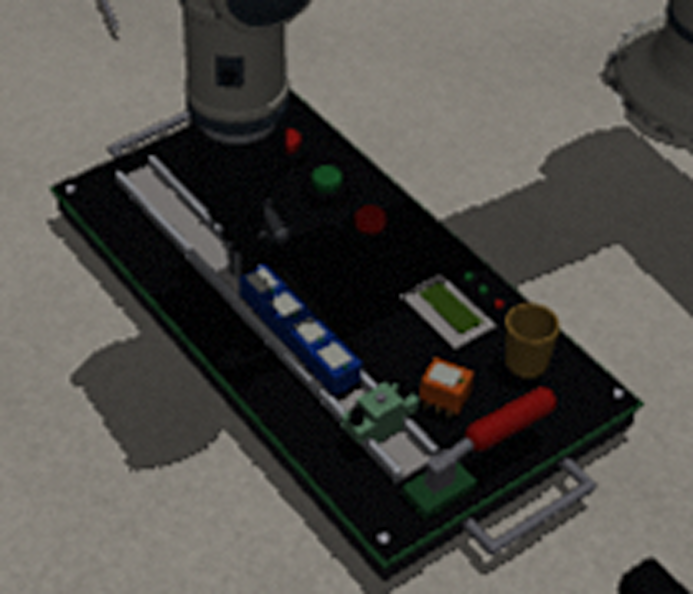

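The front of the train (crop 355,380) is about 25 mm short of the stop. I'll continue more slowly.

Call:
servo_tool --commands "0 0.015 0 0 0 0 1; 0 0.015 0 0 0 0 1; 0 0.015 0 0 0 0 1; 0 0.015 0 0 0 0 1; 0 0.015 0 0 0 0 1"

```text
time: 8.12
tcp_pos: [0.5914, 0.0189, 0.0583]
ee_rot: [-0.008, 1.0, 0.0, -0.0]
contact_force: [-1.1, -2.1, 0.4]
gripper_width: -0.001
grasp_force: 0.9
```

Call:
servo_tool --commands "0 0.008 0 0 0 0 1; 0 0.008 0 0 0 0 1; 0 0.008 0 0 0 0 1; 0 0.008 0 0 0 0 1"

```text
time: 8.62
tcp_pos: [0.5912, 0.0252, 0.0582]
ee_rot: [-0.008, 1.0, 0.0, -0.0]
contact_force: [0.3, -1.7, 0.1]
gripper_width: -0.001
grasp_force: 0.9
```

Call:
servo_tool --commands "0 0.006 0 0 0 0 1; 0 0.006 0 0 0 0 1; 0 0.006 0 0 0 0 1"

```text
time: 9.0
tcp_pos: [0.5912, 0.0288, 0.0583]
ee_rot: [-0.008, 1.0, -0.0, -0.0]
contact_force: [1.1, -1.6, -0.5]
gripper_width: -0.002
grasp_force: 0.9
```

Call:
servo_tool --commands "0 0.005 0 0 0 0 1; 0 0.005 0 0 0 0 1"

```text
time: 9.25
tcp_pos: [0.5912, 0.0308, 0.0583]
ee_rot: [-0.008, 1.0, 0.0, -0.0]
contact_force: [-0.2, -1.7, 0.6]
gripper_width: 0.001
grasp_force: 0.9
```

Call:
servo_tool --commands "0 0.005 0 0 0 0 1; 0 0.005 0 0 0 0 1"

```text
time: 9.5
tcp_pos: [0.5912, 0.0328, 0.0583]
ee_rot: [-0.008, 1.0, -0.0, -0.0]
contact_force: [-0.1, -2.4, -0.5]
gripper_width: -0.001
grasp_force: 0.9
```

Call:
servo_tool --commands "0 0.005 0 0 0 0 1; 0 0.005 0 0 0 0 1"

```text
time: 9.75
tcp_pos: [0.5912, 0.0333, 0.0584]
ee_rot: [-0.007, 1.0, -0.001, 0.0]
contact_force: [-0.2, -8.4, -0.1]
gripper_width: -0.003
grasp_force: 4.3
```

```bash
python3 m3.py s4
```

```text
blue 101 [0.5882 0.1334 0.073 ]
top 137 [np.float64(0.1809), np.float64(0.0459)]
```

View pics/s4.png

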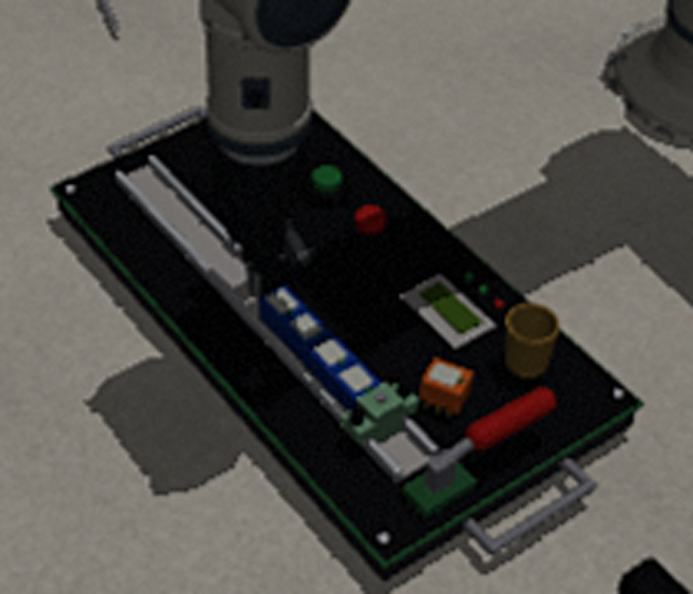

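The train is against the stop: it stops moving, the push rises to 8.4 N, and the front at crop (375,390) meets the green block. Now I'll back off, lift, and go over the green button.

Call:
servo_tool --commands "0 -0.01 0 0 0 0 1; 0 -0.04 0 0 0 0 1; 0 -0.08 0 0 0 0 1; 0 0 -0.1 0 0 0 1; 0 0 -0.15 0 0 0 1"

```text
time: 10.48
tcp_pos: [0.5911, 0.0084, 0.1091]
ee_rot: [-0.007, 1.0, 0.0, -0.001]
contact_force: [-0.9, 0.7, -0.3]
gripper_width: -0.0
grasp_force: 0.0
```

Call:
servo_tool --commands "0.13 -0.06 0 0 0 0 1; 0.19 -0.09 0 0 0 0 1; 0.19 -0.09 0 0 0 0 1; 0.14 -0.07 0 0 0 0 1; 0 0 0 0 0 0 1"

```text
time: 11.1
tcp_pos: [0.462, -0.056, 0.1103]
ee_rot: [-0.007, 1.0, -0.0, 0.001]
contact_force: [1.0, 0.3, 0.2]
gripper_width: -0.0
grasp_force: 0.0
```

Call:
servo_tool --commands "0 0 0 0 0 0 1; 0 0 0 0 0 0 1"

```text
time: 11.35
tcp_pos: [0.4633, -0.0549, 0.1087]
ee_rot: [-0.008, 1.0, 0.0, 0.0]
contact_force: [0.4, 0.1, -0.3]
gripper_width: -0.002
grasp_force: 0.0
```

```bash
python3 m2.py; python3 m3.py s5
python3 - <<'E'
from h import *
# button position from both views (lowest-residual of the two rays) if visible
L=[]
for n,(a,b,l,r) in (("top",(235,270,280,350)),("scene",(160,215,265,315))):
    c=cam(n); h=cv2.cvtColor(c[0],cv2.COLOR_RGB2HSV).astype(int); H,S,V=h[...,0],h[...,1],h[...,2]
    m=(H>45)&(H<85)&(S>120)&(V>50); v,u=np.nonzero(m[a:b,l:r]); print(n,len(u), len(u) and (u.mean()+l,v.mean()+a), len(u) and ray(c,u.mean()+l,v.mean()+a,.06))
E
```

```text
11.35 [ 0.4633 -0.0549  0.1087] [ 0.44321587  0.1447627  -0.34109517] -0.0017029834748707345
[[-9.999e-01 -1.630e-02  6.000e-04]
 [-1.630e-02  9.999e-01  1.000e-04]
 [-6.000e-04  1.000e-04 -1.000e+00]]
blue 164 [0.5909 0.116  0.073 ]
top 231 [np.float64(0.1809), np.float64(0.0429)]
top 0 0 0
scene 6 (np.float64(290.5), np.float64(194.5)) [ 0.46126072 -0.0455732   0.06      ]
```

View pics/s5.png

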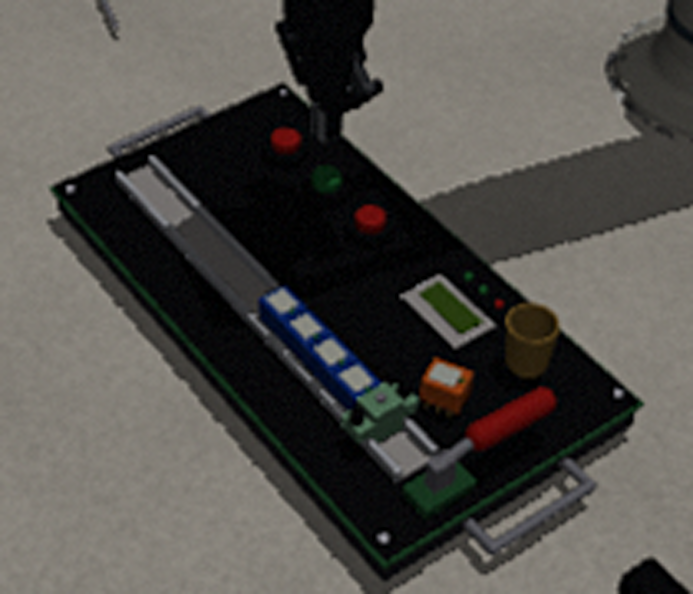

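The train rests tight against the stop, and the fingers hang over the green cap (crop 327,178). Now I'll press.

Call:
servo_tool --commands "0.005 -0.005 0.1 0 0 0 1; 0 0 0.1 0 0 0 1; 0 0 0.01 0 0 0 1; 0 0 0.01 0 0 0 1; 0 0 0 0 0 0 1"

```text
time: 12.18
tcp_pos: [0.4618, -0.0564, 0.0647]
ee_rot: [-0.008, 1.0, -0.0, 0.0]
contact_force: [0.1, 0.8, -0.6]
gripper_width: 0.003
grasp_force: 0.0
```

Call:
servo_tool --commands "0 0 0.01 0 0 0 1; 0 0 0.01 0 0 0 1; 0 0 0 0 0 0 1"

```text
time: 12.55
tcp_pos: [0.4619, -0.0564, 0.0606]
ee_rot: [-0.008, 1.0, -0.0, 0.001]
contact_force: [0.4, 0.3, 1.0]
gripper_width: -0.001
grasp_force: 0.8
```

Call:
servo_tool --commands "0 0 0.01 0 0 0 1; 0 0 0.01 0 0 0 1; 0 0 0 0 0 0 1"

```text
time: 12.92
tcp_pos: [0.4619, -0.0564, 0.0565]
ee_rot: [-0.008, 1.0, -0.0, 0.0]
contact_force: [1.0, -0.1, 2.9]
gripper_width: -0.002
grasp_force: 1.8
```

Call:
servo_tool --commands "0 0 0.008 0 0 0 1; 0 0 0.005 0 0 0 1; 0 0 0 0 0 0 1"

```text
time: 13.3
tcp_pos: [0.462, -0.0564, 0.0559]
ee_rot: [-0.008, 1.0, -0.0, 0.001]
contact_force: [-3.5, 1.0, 13.7]
gripper_width: 0.001
grasp_force: 6.8
```

The button has bottomed: the tool stopped at z 0.056 and the force jumped to 13.7 N, against about 4 N from the spring. I'll draw back straight up.

Call:
servo_tool --commands "0 0 0 0 0 0 1; 0 0 -0.05 0 0 0 1; 0 0 -0.15 0 0 0 1; 0 0 -0.2 0 0 0 1; 0 0 -0.2 0 0 0 1"

```text
time: 13.92
tcp_pos: [0.4607, -0.0562, 0.1739]
ee_rot: [-0.008, 1.0, 0.0, -0.001]
contact_force: [0.7, -0.8, 0.0]
gripper_width: -0.001
grasp_force: 0.0
```

Call:
servo_tool --commands "0 0 0 0 0 0 1; 0 0 0 0 0 0 1"

```text
time: 14.18
tcp_pos: [0.461, -0.0562, 0.1725]
ee_rot: [-0.008, 1.0, 0.0, -0.001]
contact_force: [0.4, 0.3, -1.2]
gripper_width: -0.0
grasp_force: 0.0
```

```bash
python3 m3.py s6; python3 m2.py
```

```text
blue 163 [0.5908 0.116  0.073 ]
top 224 [np.float64(0.1809), np.float64(0.0429)]
14.275 [ 0.4607 -0.0561  0.1717] [ 0.02534929  0.17951932 -0.86734049] 0.0002427498229052304
[[-9.999e-01 -1.570e-02 -3.500e-03]
 [-1.570e-02  9.999e-01  7.000e-04]
 [ 3.400e-03  7.000e-04 -1.000e+00]]
```

View pics/s6.png

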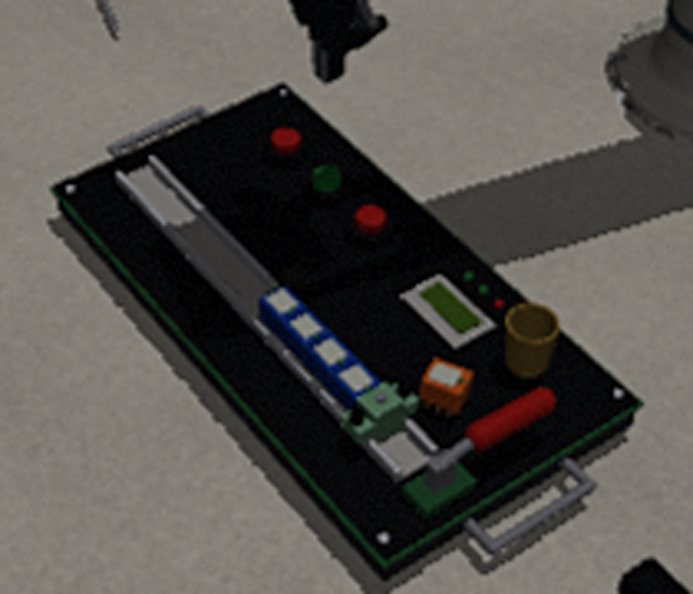

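The four relays sit tight at the stop (crop 280,300 to 375,390), the fingers are clear at (330,70), and the other objects have not moved.

```bash
python3 -c "
from plant import robot
print(robot.finish_job())"
```

```text
the job is handed in; nothing more can be done
None
```

The four relays are pushed tight against the end stop, the green button was pressed until it bottomed, the arm is drawn back clear, and the job is handed in at about 14 s; no verdict was returned.

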